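# Point out the uncut clock wheel and record it

## Task

One of the four brass clock wheels in the card trays was never cut out: it is a solid disc without windows. Point it out to the overhead camera by bringing the fingertips to two or three centimetres above its hub and staying there for two seconds without touching it, and do not point at or come down over any other wheel. Then press the wide key on the grey key box to record the fault and let it come up again, leaving the narrow key, the wheels and everything else where they are.

Things in the scene. Friction and masses are not known exactly. Their poses are not given: they have to be found in the camera images.
- wheel_blank_top (a point): loose flat brass clock wheel, 76 mm across, 4 mm thick, hub 14 mm across; this point: centre of the hub's top, 10 mm above the wheel's face, 17 mm above the work surface, z up, any yaw. Lies in a fixed cream card tray 96 x 96 mm, walls 16 mm high; tray centres at least 120 mm apart. THE FAULTY ONE: a solid, uncut disc, with no windows or spokes.
- wheel_a_top (a point): loose flat brass clock wheel, 76 mm across, 4 mm thick, hub 14 mm across; this point: centre of the hub's top, 10 mm above the wheel's face, 17 mm above the work surface, z up, any yaw. Lies in a fixed cream card tray 96 x 96 mm, walls 16 mm high; tray centres at least 120 mm apart. A good wheel: four spokes with four open windows between them.
- wheel_b_top (a point): loose flat brass clock wheel, 76 mm across, 4 mm thick, hub 14 mm across; this point: centre of the hub's top, 10 mm above the wheel's face, 17 mm above the work surface, z up, any yaw. Lies in a fixed cream card tray 96 x 96 mm, walls 16 mm high; tray centres at least 120 mm apart. A good wheel: four spokes with four open windows between them.
- wheel_c_top (a point): loose flat brass clock wheel, 76 mm across, 4 mm thick, hub 14 mm across; this point: centre of the hub's top, 10 mm above the wheel's face, 17 mm above the work surface, z up, any yaw. Lies in a fixed cream card tray 96 x 96 mm, walls 16 mm high; tray centres at least 120 mm apart. A good wheel: four spokes with four open windows between them.
- record_key_top (a point): centre of the top of the wide round key (36 mm across), the record key, on the grey key box (90 x 150 mm, 36 mm high, fixed); key up, this point is about 58 mm above the work surface. z points up; pressed straight down.
- record_key (a joint): travel of the record key in m: 0 up, 0.006 fully down; a spring returns it; fully down takes about 4 N; it registers from 0.0045.
- clear_key_top (a point): centre of the top of the narrow round key (18 mm across) on the same key box, 78 mm from the wide key and as high: the clear key, not to be pressed.
- clear_key (a joint): travel of the clear key in m: 0 up, 0.006 fully down.
- loupe: black eye loupe standing on the surface, 32 mm across, 34 mm high; origin at the centre of its underside. Bystander.
- oil_jar: small amber jar with a black cap, 36 mm across, 60 mm high; origin at the centre of its underside. Bystander.
- tweezers: steel tweezers lying flat, 120 mm long along their x, 10 mm wide, 8 mm high; origin under their middle. Bystander.
Things that resemble listed ones, but are neither listed nor needed, are in the scene too. Leave any green or purple look-alike of the part that bears wheel_blank_top alone.

How it is judged:
By the outcome, as a careful person would: the job done as asked, in the order asked, and still so for the second after the job is handed in, with the robot touching nothing.
It also fails if it takes over 37 s, if anything falls off the work surface, if the arm or the gripper's body presses on something with over 40 N, if the wrist force passes 120 N, or if a joint passes its speed limit or range.

## Robot

A 6-joint arm with a two-finger parallel gripper is mounted at the origin on the work surface. World frame = base frame: x ahead of the robot, y to its left, z up, the work surface at z = 0. Lengths are in m, angles in degrees, forces in N, time in s.
With the tool pointing down it reaches from about 0.4 to 0.825 m from the base axis. Payload 7 kg.
Tool frame: the origin (TCP) lies midway between the tips of the shut fingers; the grasp point (between the pads) lies ctrl.tcp_to_grasp behind it (ctrl.tcp_to_grasp is the distance from the TCP to the grasp point, in m); y points along the fingers, z is the direction in which the jaws open and shut, and the axes are right-handed (so a half turn about y gives the same grasp; the last joint's range is limited). The gripper opens to 88 mm and grips with 3 to 60 N. Pads are 19 mm wide; open, the fingers measure 130 mm over their backs; the gripper's body (78 mm by 193 mm) begins 47 mm behind the grasp point.
Start: joints at [-57.634, 20.546, 0.682, 0, -70.136, -16.507], TCP at [0.184, -0.649, 0.227] pointing down, gripper open.
Joint ranges: [-176.03, 176.03], [-82.01, 121.73], [-58.28, 71.71], [-173.87, 95.51], [-174.79, -0.11], [-173.66, 173.66]. Speed limits (degrees/s): [136.94, 136.94, 172.46, 180, 180, 180].

## Interface

Orientations are given as [roll, pitch, yaw] about the fixed x, y, z axes, in that order (R = Rz(yaw) Ry(pitch) Rx(roll)).
In Python, from plant import ctrl, snapshot, silhouettes gives the robot as it stands.
- The arm moves only by the shell command python3 -m pendant 'ROWS'. ROWS is JSON, a list that holds one entry, the list of rows, each a list of 7 numbers: the shift along the tool's x, y, z in cm, then the turn, a rotation vector about the tool's x, y, z in degrees, then the opening, from 0 (shut) to 1 (fully open). In form: [[[x, y, z, rx, ry, rz, hand], ...]]. A call has 1 to 12 rows; each row shifts and turns the commanded pose from where the row before left it, along the tool's axes as they then stand; what a row does not reach is not made up. A row lasts 1/12 s, in which the tool goes at most 41.7 mm and 7.16 degrees, less where a joint would pass 70% of its speed; a pose out of reach is approached as far as the arm can. A call with a gripper value outside its range is refused whole. The fingers move at their own pace and stop on an object; the grip force is fixed at half the most. Time passes only in rows, so rows that do not move let the fingers close. It gives the time, the measured TCP pose, the force and the opening at its end, in the units of the state.
- ctrl.get_obs(): the state, without advancing time (a new reading comes with each control period).
- snapshot(name): name is "scene" or "top" or "wrist"; returns a dict with "image" (400x640x3 uint8, red, green, blue), "camera_matrix" (3x3 intrinsics, pixels), "eye" and "orientation" of the camera in the world; the wrist camera has in their place "mount" (4x4, takes a point from camera to tool coordinates, whose origin is the TCP and whose axes are the tool frame's). Camera axes: x right, y down, z forward; pixel columns grow to the right and rows downward; lengths in m; the calibration is good to about 2 mm. A picture is of the moment at which its call begins: read the wrist's pose just before it. There is no depth.
- ctrl.close_job(): hands the job in, once; it reports no verdict.
Trained networks look in a picture, given as the dict that the camera call returned (one of the last four; its "shot" number tells which), for a name from the list of things; names that differ only in an ending like _2 or _b are one class to them, and where a whole thing is asked for, a point or a joint stands for the part that bears it (a point fixed in the world has none). Each returns a list of dicts, best first, with "confidence" (0 to 1); they miss things now and then, are a little off and sometimes report something else, mostly with a low value. They report only what shows in the picture. A call takes as long as a camera call. They do not tell look-alikes from the thing itself.
- silhouettes(picture, thing): "mask" (400x640 bool, what is visible of it) and "bbox" ([left, top, width, height] in pixels, round what is visible of it).
The state is a dict: "clock": time; "joint_pos": joint angles; "qvel": joint speeds; "tau": joint torques, N m; "tool_pos": TCP position; "orientation": TCP orientation; "force": force on the tool from outside, world axes, zero at the start; "moment": the same for the moment, N m; "opening": finger opening in m.
Only numpy, scipy, OpenCV 4.12 (cv2) and the standard library are available. Lean on these libraries where they do the work, as an engineer would, in place of code of your own. Each camera call takes 0.05 s, during which the arm holds its last target.

## Working session

There is one attempt and no reset: what is moved stays moved. The work goes in short steps, Python scripts to look and compute and a shell command to move; the robot and the scene stay as the last step left them, time stands still between calls to the robot, and variables do not carry over. Pictures are saved under pics/ and viewed, and the job is handed in when it is done.

```bash
ls; mkdir -p pics; cat > h.py <<'E'
import numpy as np, cv2
from scipy.spatial.transform import Rotation as R
from plant import ctrl, snapshot, silhouettes
def save(im,n): cv2.imwrite('pics/'+n+'.png',cv2.cvtColor(im,cv2.COLOR_RGB2BGR))
E
python3 - <<'E'
from h import *
import pickle
o=ctrl.get_obs();print(o, ctrl.tcp_to_grasp)
for n in('top','scene'):
    s=snapshot(n);save(s['image'],n+'0');print(n,s['camera_matrix'],s['eye'],s['orientation'],s['shot'])
    pickle.dump(s,open(n+'0.pkl','wb'))
    for t in('wheel_blank_top','wheel_a_top','record_key_top','clear_key_top'):
        for d in silhouettes(s,t): print(n,t,d['bbox'],round(d['confidence'],2))
E
```

```text
pics
{'clock': 0.0, 'joint_pos': array([-5.76353292e+01,  2.05918152e+01,  6.32846403e-01, -2.01825098e-02,
       -7.01349589e+01, -1.65046789e+01]), 'qvel': array([ 0.02309197,  0.03623367, -0.05396411, -0.01215877,  0.0471477 ,
       -0.03328353]), 'tau': array([-3.73591929e-04, -5.82723820e+01,  2.93048304e+01,  6.99739963e+00,
        6.84063751e-03, -1.61254188e-04]), 'tool_pos': array([ 0.1842826 , -0.64884478,  0.22561115]), 'orientation': array([-8.99045520e+01,  8.49591325e-03,  1.58531253e+01]), 'force': array([0.20927387, 0.38562055, 0.85246202]), 'moment': array([-0.02987569,  0.06211755, -0.01983257]), 'opening': 0.0872220015744239} 0.0188
top [[386.17392443   0.         312.84509657]
 [  0.         386.17392443 206.97862111]
 [  0.           0.           1.        ]] [ 0.38683921 -0.0210349   0.91775055] [-168.67757455   -0.21824581  -90.06106509] 1
top wheel_blank_top [263.3, 172.0, 30.0, 27.5] 0.98
top wheel_blank_top [217.6, 121.9, 29.1, 28.3] 0.97
top wheel_blank_top [279.1, 127.0, 29.8, 23.2] 0.73
top wheel_blank_top [304.0, 282.5, 32.8, 33.8] 0.67
top wheel_a_top [194.2, 238.6, 30.6, 36.6] 0.82
top record_key_top [392.0, 206.0, 18.4, 14.5] 0.45
scene [[390.38470897   0.         321.23883611]
 [  0.         390.38470897 199.35335962]
 [  0.           0.           1.        ]] [ 0.84423634 -0.54687955  0.67860442] [-136.04603203   -1.08084826   32.10916288] 2
scene wheel_blank_top [241.5, 178.4, 33.5, 24.3] 0.83
scene wheel_blank_top [268.2, 155.3, 30.7, 18.9] 0.75
scene wheel_blank_top [400.1, 227.0, 33.2, 27.4] 0.74
scene wheel_blank_top [426.8, 188.8, 33.4, 18.3] 0.64
scene wheel_a_top [330.8, 138.3, 30.2, 14.5] 0.73
scene record_key_top [267.0, 258.4, 16.2, 17.2] 0.81
scene clear_key_top [254.5, 295.6, 14.4, 12.3] 0.66
```

View pics/top0.png

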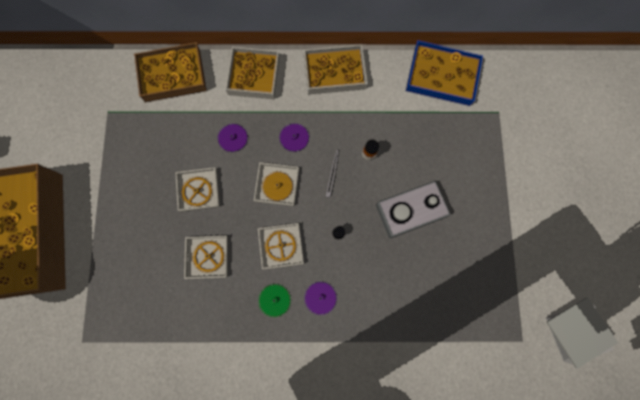

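View pics/scene0.png

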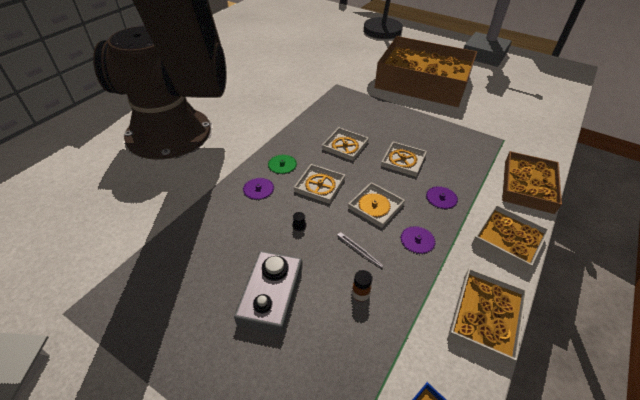

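```bash
python3 - <<'E'
import cv2,numpy as np
t=cv2.imread('pics/top0.png');s=cv2.imread('pics/scene0.png')
a=cv2.resize(t[110:330,180:430],(750,660),interpolation=cv2.INTER_CUBIC)[:600]
cv2.imwrite('pics/tc.png',a)
cv2.imwrite('pics/sc.png',cv2.resize(s[120:320,220:480],(780,600),interpolation=cv2.INTER_CUBIC))
E
```

```text
(no output)
```

View pics/tc.png

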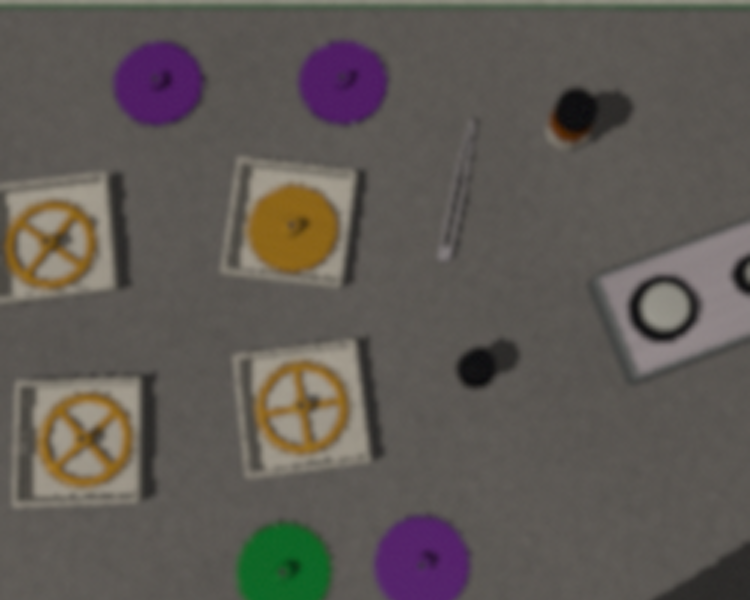

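View pics/sc.png

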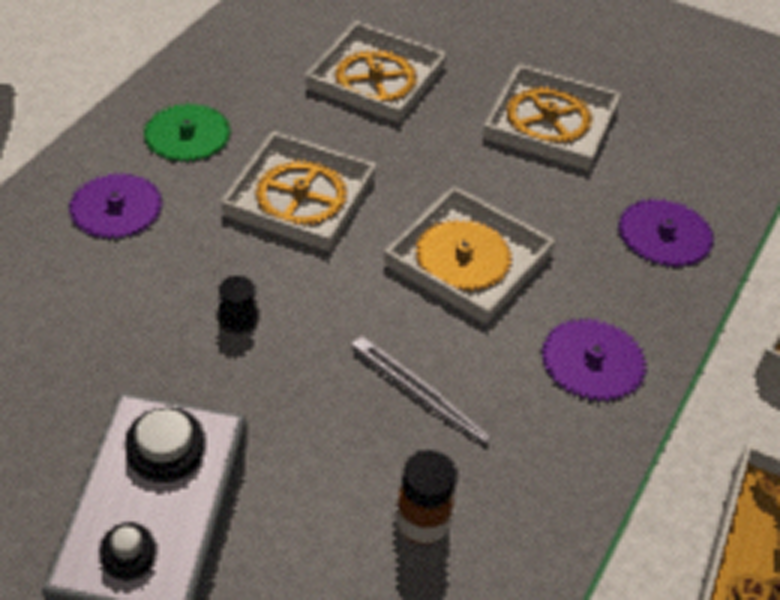

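Candidates in the top picture are:
- **Solid brass disc in a tray:** (279,185).
- **Spoked wheels:** (198,191), (208,256) and (281,245).
- **Purple look-alikes:** (233,138), (294,138) and (321,298).
- **Green look-alike:** (275,300).

I choose the solid brass one at (279,185), which the crops confirm has no windows. In the scene picture it is at (374,203). The wide key is at top (401,212) / scene (275,266).

```bash
cat >> h.py <<'E'
def ray(s,uv):
    d=np.linalg.inv(s['camera_matrix'])@[uv[0],uv[1],1]
    return np.array(s['eye']),R.from_euler('xyz',s['orientation'],degrees=True).as_matrix()@d
def atz(s,uv,z):
    e,d=ray(s,uv);return e+d*(z-e[2])/d[2]
def tri(s1,u1,s2,u2):
    A=[];b=[]
    for s,u in((s1,u1),(s2,u2)):
        e,d=ray(s,u);d/=np.linalg.norm(d);P=np.eye(3)-np.outer(d,d);A.append(P);b.append(P@e)
    return np.linalg.lstsq(np.vstack(A),np.hstack(b),rcond=None)[0]
def tomask(im,lo,hi,box):
    h=cv2.cvtColor(im,cv2.COLOR_RGB2HSV);m=cv2.inRange(h,lo,hi);z=np.zeros_like(m);l,t,r,b=box;z[t:b,l:r]=m[t:b,l:r];return z
E
python3 - <<'E'
from h import *
import pickle
T=pickle.load(open('top0.pkl','rb'));S=pickle.load(open('scene0.pkl','rb'))
def cen(m):
    c=max(cv2.findContours(m,0,1)[0],key=cv2.contourArea);x,y,w,h=cv2.boundingRect(c);return np.array(cv2.fitEllipse(c)[0]),(x,y,w,h)
b,bb=cen(tomask(T['image'],(12,120,80),(28,255,255),(255,165,300,205)));c,cb=cen(tomask(S['image'],(12,120,80),(28,255,255),(350,185,405,225)))
print('disc',b,bb,c,cb,'top z.007',atz(T,b,.007),'scene',atz(S,c,.007),tri(T,b,S,c))
print('widths',atz(T,(bb[0],b[1]),.007)-atz(T,(bb[0]+bb[2],b[1]),.007))
for n,u,v,z in(('hub',(279.3,184.8),(374.4,201),.017),('rec',(401.7,212.3),(274.6,265),.058),('clr',(432.5,201),(262,300.5),.058)):
    print(n,atz(T,u,z),atz(S,v,z),tri(T,u,S,v))
for n,u,z in(('jar',(371.5,147),.06),('loupe',(339,232),.034),('twz',(333,172),.005),('box corners',(379,206),.036),('',(441,182),.036),('',(388,236),.036),('',(451,210),.036),('w_c',(281,245),.017),('w_a',(198,191),.017),('pur',(294,138),.007)):print(n,atz(T,u,z))
cv2.imwrite('pics/key.png',cv2.cvtColor(np.hstack([cv2.resize(T['image'][175:245,370:460],(400,311),interpolation=2),cv2.resize(S['image'][240:330,230:310],(350,394),interpolation=2)[:311]]),4))
E
```

```text
disc [277.14865112 185.91104126] (263, 172, 30, 29) [374.19848633 204.34617615] (359, 193, 31, 24) top z.007 [0.62144939 0.06202117 0.007     ] scene [0.62455667 0.06314906 0.007     ] [0.62307498 0.06303445 0.00578127]
widths [6.16620411e-06 7.29024538e-02 0.00000000e+00]
hub [0.6216289  0.05598269 0.017     ] [0.62333815 0.06403701 0.017     ] [0.62288015 0.05727466 0.02180562]
rec [ 0.54662166 -0.22585427  0.058     ] [ 0.55388931 -0.22850424  0.058     ] [ 0.54928874 -0.22623553  0.05121377]
clr [ 0.57280318 -0.29736507  0.058     ] [ 0.58021429 -0.30047689  0.058     ] [ 0.57569369 -0.29860411  0.05048424]
jar [ 0.70163788 -0.16185515  0.06      ]
loupe [ 0.50495963 -0.08480484  0.034     ]
twz [ 0.65717484 -0.07429128  0.005     ]
box corners [ 0.56566694 -0.17881697  0.036     ]
 [ 0.62347264 -0.32738533  0.036     ]
 [ 0.49538413 -0.19705319  0.036     ]
 [ 0.55611532 -0.34623212  0.036     ]
w_c [0.47678439 0.04970444 0.017     ]
w_a [0.60631747 0.25045902 0.017     ]
pur [0.74465089 0.02211358 0.007     ]
```

View pics/key.png

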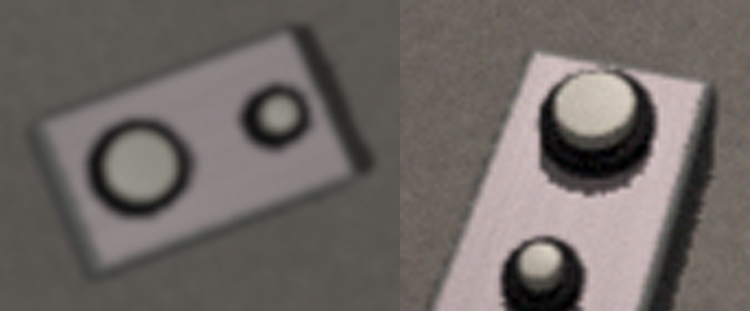

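The solid disc measures 73–76 mm across and is centred at about (0.622, 0.0625). Next I close the hand and approach at a safe height.

```bash
python3 -m pendant '[[[1.2,0,1.1,0,0,0,0],[2.4,0,2.2,0,0,0,0],[2.4,0,2.2,0,0,0,0],[2.4,0,2.2,0,0,0,0],[2.4,0,2.2,0,0,0,0],[2.4,0,2.2,0,0,0,0],[2.4,0,2.2,0,0,0,0],[2.4,0,2.2,0,0,0,0],[2.4,0,2.2,0,0,0,0],[2.4,0,2.2,0,0,0,0],[2.4,0,2.2,0,0,0,0],[2.4,0,2.2,0,0,0,0]]]'
python3 -m pendant '[[[2.4,0,2.2,0,0,0,0],[2.4,0,2.2,0,0,0,0],[2.4,0,2.2,0,0,0,0],[2.4,0,2.2,0,0,0,0],[2.4,0,2.2,0,0,0,0],[2.4,0,2.2,0,0,0,0],[2.4,0,2.2,0,0,0,0],[2.4,0,2.2,0,0,0,0],[2.4,0,2.2,0,0,0,0],[1.2,0,1.1,0,0,0,0],[0,0,0,0,0,0,0],[0,0,0,0,0,0,0]]]'
python3 - <<'E'
from h import *
import pickle
o=ctrl.get_obs();s=snapshot('wrist');s['o']=o;pickle.dump(s,open('w1.pkl','wb'));save(s['image'],'w1');print(o['tool_pos'],o['orientation'],s['mount'],s['camera_matrix'])
E
```

```text
clock: 1.5
tool_pos: [0.3814, -0.3291, 0.2269]
orientation: [-90.0, -0.0, 15.9]
force: [0.8, -1.1, 0.7]
opening: 0.0133
clock: 2.5
tool_pos: [0.5431, -0.0665, 0.2263]
orientation: [-90.0, 0.0, 16.0]
force: [-0.0, -0.2, -0.6]
opening: 0.0002
[ 0.54311479 -0.06646967  0.22629386] [-8.99965213e+01  3.83353855e-02  1.59514329e+01] [[-9.63852182e-05  9.52555176e-01  3.04365943e-01 -8.23101653e-02]
 [ 7.69412357e-04 -3.04365783e-01  9.52554921e-01 -1.58420579e-01]
 [ 9.99999699e-01  3.25995131e-04 -7.03571361e-04  1.92319913e-04]
 [ 0.00000000e+00  0.00000000e+00  0.00000000e+00  1.00000000e+00]] [[330.49308146   0.         317.75645287]
 [  0.         330.49308146 204.35112395]
 [  0.           0.           1.        ]]
```

View pics/w1.png

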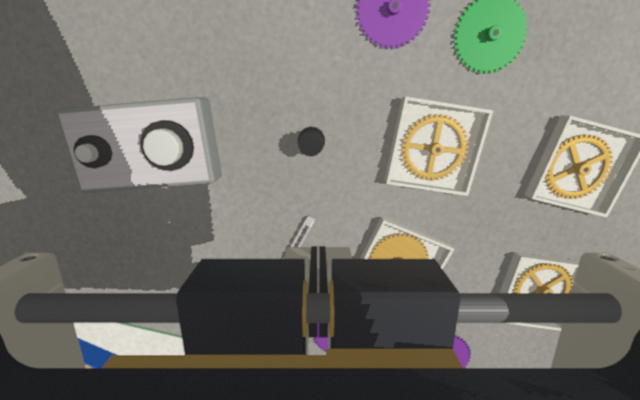

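```bash
python3 -m pendant '[[[-0.5,0,1.2,0,0,0,0],[-1,0,2,0,0,0,0],[-1,0,2,0,0,0,0],[-1,0,2,0,0,0,0],[-1,0,2,0,0,0,0],[-0.5,0,1,0,0,0,0],[0,0,0,0,0,0,0],[0,0,0,0,0,0,0]]]'
cat >> h.py <<'E'
def wcam(s,o=None):
    o=o or s['o'];Rt=R.from_euler('xyz',o['orientation'],degrees=True).as_matrix();M=np.array(s['mount'])
    s=dict(s);s['eye']=Rt@M[:3,3]+o['tool_pos'];s['orientation']=R.from_matrix(Rt@M[:3,:3]).as_euler('xyz',degrees=True);return s
E
python3 - <<'E'
from h import *
import pickle
o=ctrl.get_obs();s=snapshot('wrist');s['o']=o;pickle.dump(s,open('w2.pkl','wb'));save(s['image'],'w2');print(o['tool_pos'],o['orientation'])
for t in('wheel_blank_top','record_key_top'):
  for d in silhouettes(s,t): print(t,d['bbox'],d['confidence'])
w=wcam(pickle.load(open('w1.pkl','rb')));print(atz(w,(164,146),.058))
E
```

```text
clock: 3.22
tool_pos: [0.4668, 0.0172, 0.2271]
orientation: [-90.0, -0.1, 15.9]
force: [0.1, -0.6, 0.7]
opening: 0.0003
[0.46681866 0.01715187 0.22713552] [-8.99957193e+01 -7.71833539e-02  1.59067042e+01]
wheel_blank_top [260.2, 24.8, 66.9, 72.2] 0.84
wheel_blank_top [355.5, 46.9, 70.4, 72.8] 0.62
wheel_blank_top [314.1, 275.4, 5.0, 16.8] 0.57
record_key_top [52.0, 176.8, 39.7, 38.0] 0.56
[ 0.54795026 -0.2222947   0.058     ]
```

View pics/w2.png

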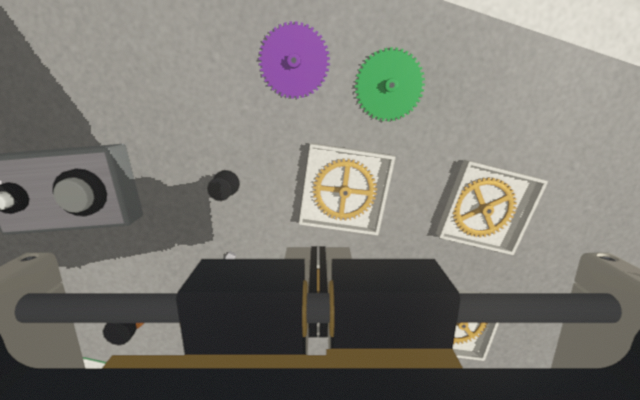

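```bash
python3 -m pendant '[[[1.2,0,0.1,0,0,0,0],[2.5,0,0,0,0,0,0],[2.5,0,0,0,0,0,0],[2.5,0,0,0,0,0,0],[2.5,0,0,0,0,0,0],[2.5,0,0,0,0,0,0],[1.5,0,0,0,0,0,0],[1,0,0,0,0,0,0],[0,0,0,0,0,0,0],[0,0,0,0,0,0,0]]]'
python3 - <<'E'
from h import *
import pickle
o=ctrl.get_obs();s=snapshot('wrist');s['o']=o;pickle.dump(s,open('w3.pkl','wb'));save(s['image'],'w3');print(o['tool_pos'],o['orientation'])
w=wcam(s)
for t in('wheel_blank_top',):
  for d in silhouettes(s,t):
    l,t_,a,b=d['bbox']; print(d['bbox'],d['confidence'],atz(w,(l+a/2,t_+b/2),.007))
E
```

```text
clock: 4.2
tool_pos: [0.6228, 0.0621, 0.2255]
orientation: [-90.0, 0.1, 15.8]
force: [-0.2, 0.1, -0.3]
opening: 0.0007
[0.62277447 0.06213556 0.22550151] [-90.00769805   0.09788012  15.81747572]
[281.5, 144.0, 71.4, 62.2] 0.77 [0.62490477 0.06194315 0.007     ]
[232.1, 233.3, 53.3, 26.0] 0.6 [0.73203423 0.01646191 0.007     ]
```

View pics/w3.png

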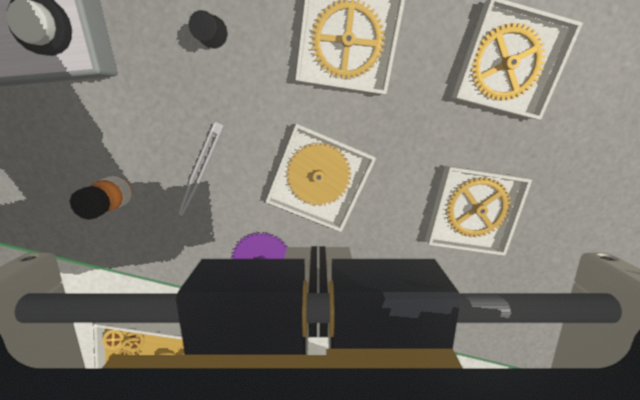

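The close view shows a solid disc at (317,175) with no windows. Its position is (0.624, 0.062), which agrees with the other cameras. I descend to z≈0.042, which is 25 mm above the hub, and hold.

```bash
python3 -m pendant '[[[0.1,1,0,0,0,0,0],[0,2.2,0,0,0,0,0],[0,2.5,0,0,0,0,0],[0,2.5,0,0,0,0,0],[0,2.5,0,0,0,0,0],[0,2.5,0,0,0,0,0],[0,2,0,0,0,0,0],[0,1.5,0,0,0,0,0],[0,1,0,0,0,0,0],[0,0.6,0,0,0,0,0],[0,0,0,0,0,0,0],[0,0,0,0,0,0,0]]]'
python3 - <<'E'
from h import *
o=ctrl.get_obs();print(o['tool_pos'],o['force'])
t=snapshot('top')['image'];s=snapshot('scene')['image']
im=np.hstack([cv2.resize(t[130:240,220:330],(400,400)),cv2.resize(s[150:260,320:430],(400,400))]);save(im,'p1')
E
python3 -m pendant '[[[0,0,0,0,0,0,0],[0,0,0,0,0,0,0],[0,0,0,0,0,0,0],[0,0,0,0,0,0,0],[0,0,0,0,0,0,0],[0,0,0,0,0,0,0],[0,0,0,0,0,0,0],[0,0,0,0,0,0,0],[0,0,0,0,0,0,0],[0,0,0,0,0,0,0],[0,0,0,0,0,0,0],[0,0,0,0,0,0,0]]]'
```

```text
clock: 5.3
tool_pos: [0.6238, 0.0629, 0.0441]
orientation: [-90.0, -0.0, 15.9]
force: [0.4, 0.6, 0.3]
opening: 0.0004
[0.62381232 0.06289796 0.04409705] [0.40645723 0.61331826 0.29332546]
clock: 6.4
tool_pos: [0.6236, 0.0628, 0.0435]
orientation: [-90.0, 0.0, 15.9]
force: [0.9, 0.1, -0.8]
opening: 0.0
```

View pics/p1.png

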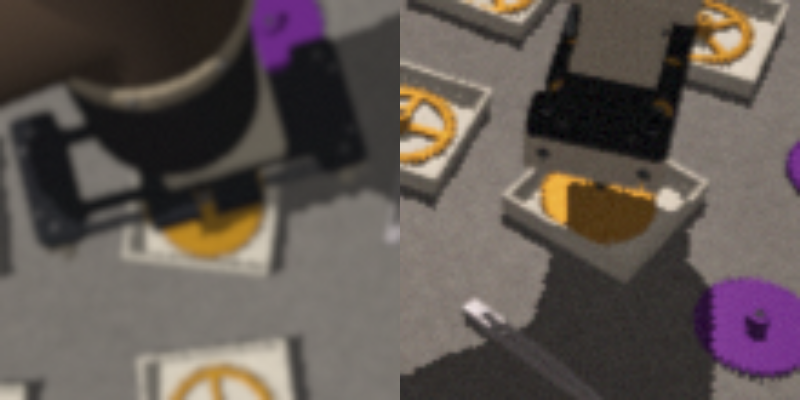

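The fingertips are over the disc, about 26 mm above the hub, so I keep holding.

```bash
python3 -m pendant '[[[0,0.1,0,0,0,0,0],[0,0,0,0,0,0,0],[0,0,0,0,0,0,0],[0,0,0,0,0,0,0],[0,0,0,0,0,0,0],[0,0,0,0,0,0,0],[0,0,0,0,0,0,0],[0,0,0,0,0,0,0],[0,0,0,0,0,0,0],[0,0,0,0,0,0,0],[0,0,0,0,0,0,0],[0,0,0,0,0,0,0]]]'
python3 -m pendant '[[[0,0,0,0,0,0,0],[0,0,0,0,0,0,0],[0,0,0,0,0,0,0],[0,0,0,0,0,0,0],[0,0,0,0,0,0,0],[0,0,0,0,0,0,0],[0,0,0,0,0,0,0],[0,0,0,0,0,0,0],[0,0,0,0,0,0,0],[0,0,0,0,0,0,0],[0,0,0,0,0,0,0],[0,0,0,0,0,0,0]]]'
python3 -m pendant '[[[0,-0.8,0,0,0,0,0],[0,-2,0,0,0,0,0],[0,-2.5,0,0,0,0,0],[0,-2.5,0,0,0,0,0],[0,-2.5,0,0,0,0,0],[0,-2,0,0,0,0,0],[0,-1,0,0,0,0,0],[0,-0.5,0,0,0,0,0],[0,0,0,0,0,0,0]]]'
python3 - <<'E'
from h import *
import pickle
w=wcam(pickle.load(open('w1.pkl','rb')));T=pickle.load(open('top0.pkl','rb'));S=pickle.load(open('scene0.pkl','rb'))
print(tri(w,(164,146),S,(274.8,264)),tri(T,(401.5,212.6),S,(274.8,264)),tri(T,(401.5,212.6),w,(164,146)))
im=pickle.load(open('w1.pkl','rb'))['image'][90:200,50:230];save(cv2.resize(im,(720,440)),'wk')
E
```

```text
clock: 7.4
tool_pos: [0.6236, 0.0628, 0.0426]
orientation: [-90.0, -0.0, 15.9]
force: [-0.1, -0.3, 0.6]
opening: 0.0002
clock: 8.4
tool_pos: [0.6235, 0.0628, 0.0426]
orientation: [-90.0, 0.0, 15.9]
force: [-0.6, -0.3, 0.6]
opening: 0.0005
clock: 9.15
tool_pos: [0.6238, 0.0629, 0.1815]
orientation: [-90.0, -0.1, 15.9]
force: [0.3, -0.4, -0.1]
opening: 0.0008
[ 0.54981487 -0.22408182  0.0526375 ] [ 0.54861209 -0.22516233  0.05263691] [ 0.54949197 -0.22755772  0.04643168]
```

View pics/wk.png

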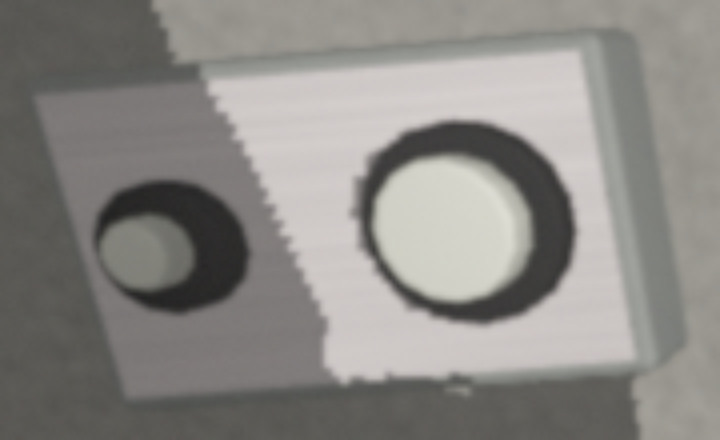

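```bash
python3 -m pendant '[[[-0.7,0,-1.1,0,0,0,0],[-1.5,0,-2.5,0,0,0,0],[-1.5,0,-2.5,0,0,0,0],[-1.5,0,-2.5,0,0,0,0],[-1.5,0,-2.5,0,0,0,0],[-1.5,0,-2.5,0,0,0,0],[-1.5,0,-2.5,0,0,0,0],[-1.5,0,-2.5,0,0,0,0],[-1.5,0,-2.5,0,0,0,0],[-1.5,0,-2.5,0,0,0,0],[-0.8,0,-2,0,0,0,0],[0,0,0,0,0,0,0]]]'
python3 -m pendant '[[[0,0,0,0,0,0,0],[0,0,0,0,0,0,0]]]'
python3 - <<'E'
from h import *
import pickle
o=ctrl.get_obs();s=snapshot('wrist');s['o']=o;pickle.dump(s,open('w4.pkl','wb'));save(s['image'],'w4');print(o['tool_pos'],o['orientation'])
w=wcam(s)
for n in('record_key_top','clear_key_top'):
  for d in silhouettes(s,n):
    l,t_,a,b=d['bbox']; print(n,d['bbox'],d['confidence'],atz(w,(l+a/2,t_+b/2),.058))
E
```

```text
clock: 10.15
tool_pos: [0.547, -0.2278, 0.1786]
orientation: [-89.9, 0.2, 15.7]
force: [1.2, -0.2, -0.3]
opening: 0.0004
clock: 10.32
tool_pos: [0.5484, -0.2245, 0.1793]
orientation: [-89.9, 0.1, 15.8]
force: [-0.0, 0.4, 0.2]
opening: 0.0005
[ 0.54835495 -0.22453963  0.17926014] [-89.94294316   0.10889132  15.80750248]
record_key_top [295.5, 177.5, 40.4, 39.3] 0.84 [ 0.54896885 -0.22613989  0.058     ]
clear_key_top [216.9, 195.8, 24.7, 19.9] 0.59 [ 0.57759151 -0.29797114  0.058     ]
```

View pics/w4.png

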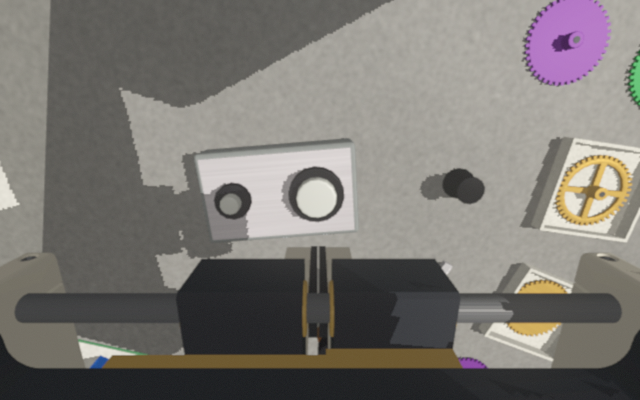

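The wide key at (317,197) is directly under the fingertips and measures (0.549, −0.226). It is 77 mm from the narrow key, against 78 mm given. I descend to just above it.

```bash
python3 -m pendant '[[[0,1,-0.15,0,0,0,0],[0,2,0,0,0,0,0],[0,2.2,0,0,0,0,0],[0,2.2,0,0,0,0,0],[0,2,0,0,0,0,0],[0,1,0,0,0,0,0],[0,0.6,0,0,0,0,0],[0,0,0,0,0,0,0],[0,0,0,0,0,0,0],[0,0,0,0,0,0,0]]]'
python3 -m pendant '[[[0,0.2,0,0,0,0,0],[0,0.1,0,0,0,0,0],[0,0.1,0,0,0,0,0],[0,0.1,0,0,0,0,0],[0,0,0,0,0,0,0],[0,0,0,0,0,0,0],[0,0,0,0,0,0,0]]]'
```

```text
clock: 11.3
tool_pos: [0.5505, -0.2259, 0.0717]
orientation: [-90.0, -0.1, 15.9]
force: [0.4, -0.4, 0.2]
opening: 0.0005
clock: 11.88
tool_pos: [0.5496, -0.2259, 0.0656]
orientation: [-90.0, 0.0, 15.9]
force: [0.1, 0.7, -0.4]
opening: 0.0004
```

```bash
python3 -m pendant '[[[0,0.2,0,0,0,0,0],[0,0.2,0,0,0,0,0],[0,0.2,0,0,0,0,0],[0,0.1,0,0,0,0,0],[0,0,0,0,0,0,0],[0,0,0,0,0,0,0],[0,0,0,0,0,0,0]]]'
python3 -m pendant '[[[0,0.1,0,0,0,0,0],[0,0.1,0,0,0,0,0],[0,0.1,0,0,0,0,0],[0,0,0,0,0,0,0],[0,0,0,0,0,0,0],[0,0,0,0,0,0,0]]]'
```

```text
clock: 12.47
tool_pos: [0.5496, -0.2259, 0.0585]
orientation: [-90.0, 0.0, 15.9]
force: [-0.5, 0.4, -0.4]
opening: 0.0006
clock: 12.97
tool_pos: [0.5498, -0.2259, 0.0557]
orientation: [-90.0, -0.0, 15.9]
force: [-0.4, 0.5, 2.6]
opening: 0.0006
```

Contact is made (2.6 N). I press on to the end of travel.

```bash
python3 -m pendant '[[[0,0.1,0,0,0,0,0],[0,0.1,0,0,0,0,0],[0,0.1,0,0,0,0,0],[0,0,0,0,0,0,0],[0,0,0,0,0,0,0],[0,0,0,0,0,0,0]]]'
python3 -m pendant '[[[0,0.1,0,0,0,0,0],[0,0.05,0,0,0,0,0],[0,0,0,0,0,0,0],[0,0,0,0,0,0,0],[0,0,0,0,0,0,0]]]'
```

```text
clock: 13.47
tool_pos: [0.5498, -0.2259, 0.0527]
orientation: [-90.0, -0.0, 15.9]
force: [-0.0, -0.7, 3.5]
opening: 0.0004
clock: 13.88
tool_pos: [0.5498, -0.2259, 0.0522]
orientation: [-90.0, -0.0, 15.9]
force: [-3.9, 1.7, 12.1]
opening: 0.0005
```

At 12 N the key is bottomed at about 6 mm. I release it and withdraw.

```bash
python3 -m pendant '[[[0,-0.2,0,0,0,0,0],[0,-0.4,0,0,0,0,0],[0,-0.8,0,0,0,0,0],[0,-1.5,0,0,0,0,0],[0,-2,0,0,0,0,0],[0,-2.5,0,0,0,0,0],[0,-2.5,0,0,0,0,0],[0,-1.5,0,0,0,0,0],[0,-0.8,0,0,0,0,0],[0,0,0,0,0,0,0],[0,0,0,0,0,0,0],[0,0,0,0,0,0,0]]]'
python3 - <<'E'
from h import *
import pickle
o=ctrl.get_obs();s=snapshot('wrist');print(o['tool_pos'],o['force'],o['qvel'].round(2))
a=pickle.load(open('w4.pkl','rb'))['image'];save(np.hstack([cv2.resize(x[120:260,180:500],(400,175)) for x in(a,s['image'])]),'w5')
save(np.hstack([cv2.resize(x,(400,250)) for x in(snapshot('top')['image'],snapshot('scene')['image'])]),'end')
E
```

```text
clock: 14.88
tool_pos: [0.5487, -0.2256, 0.1716]
orientation: [-89.9, 0.1, 15.8]
force: [0.2, -0.7, 0.4]
opening: 0.0003
[ 0.54873958 -0.22561166  0.17159882] [ 0.16695901 -0.65583614  0.43557203] [-0.03  0.43 -0.08  0.08 -0.09 -0.02]
```

View pics/w5.png

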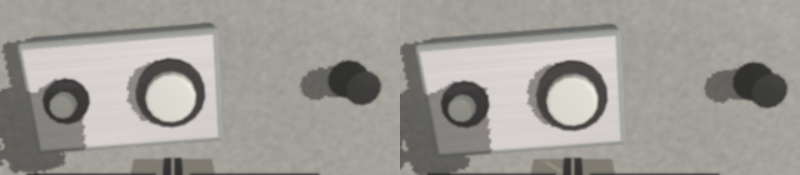

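View pics/end.png

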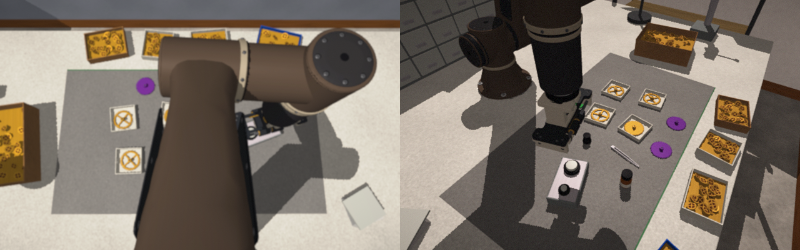

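The key is up again, everything visible is in place and the tool is clear, so I hand in.

```bash
python3 -c "
from plant import ctrl
print(ctrl.close_job())"
```

```text
the job is handed in; nothing more can be done
None
```

The job is done and handed in, about 15 s into the 37 s allowed.

- **Pointing:** The faulty wheel is the solid brass disc at about (0.623, 0.062). I held the shut fingertips about 26 mm above its hub for roughly 3 s, without contact. No other wheel was pointed at or come down over.
- **Key:** I then pressed the wide key to its stop, about 6 mm of travel. The peak reading was 12 N vertical, with about 4 N sideways. I released it and backed off to 0.17 m height with no load on the tool.

**Last checks:** The wrist picture shows both keys and the loupe looking the same as before the press. In the last scene picture the four wheels, the tweezers and the jar appear in place. The green wheel and one purple wheel were hidden behind the arm in the last pictures, so I did not recheck those two. I judged the key's travel from tool height and force, because its joint reading was not available.

**Disagreements:**
- **Wheel position:** the cameras differed by about 3 mm.
- **Key height:** triangulation gave about 5 to 12 mm less than stated, but the fingers met the key at about 58 mm, as described.

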